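Slide the gold-scrap tray home under the jeweller's filing station

TASK

The gold-scrap tray has been taken out of the jeweller's filing station. Keeping it level with its two gold pieces still in it, slide it back into the bay by feel, letting the runners hidden inside line it up and never forcing it, until its wooden front is fully home against the station's face; then turn the brass button straight down over the tray's front so that it cannot slide out. Let go and leave the other things on the bench as they are.

Things in the scene. Friction and masses are not known exactly. Their poses are not given: they have to be found in the camera images.
- station: Fixed brown wooden filing station, 260 wide (its y) x 160 deep (x) x 96 high. Origin: middle of its front face, on the bench. x points level INTO the bay, y along the face, z up. Face: plane x = 0. Its base board, 8 thick, is the bay floor and juts 30 in front of the face. On its deck: brick and rims up to z 116; at y 65 to 117 a pale V-notched bench pin, z 96 to 110, jutting 63 out in front.
- bay_mouth (a point): Centre of the open mouth's sill: station x = 0, y = 0, z = 8 mm (top of the bay floor). The mouth is 152 wide (station y -76 to 76), z 8 to 60 mm above the bench. Axes as the station. The pan stands on this floor; the tray is stopped by its panel meeting the face. The tray, station and runners must not be pressed together with more than about 30 N.
- bay_inside (a point): Point inside the bay (station x = 50, y = 0, z = 8 mm) about where two fixed wooden runners, hidden behind the face, start to run parallel to station x: inner faces 123 apart, x 50 to 122, 33 high. From x = 16 to 50 they flare out 20 each (30 deg), as a lead-in. Their common centre line lies up to 12 mm to the left or right of y = 0: it is not measured and can only be felt.
- tray: Loose tray, 0.2 to 0.35 kg: open aluminium pan 120 wide (its y) x 115 long x 34 high, walls 3, and pale wooden front panel 190 wide x 10 thick, z 2 to 52. Origin: middle of the panel's BACK face, level with the pan's underside. x points from panel to nose (pan x 0 to 115), z up. Home: axes parallel to the station's, origin at station x = 0, z = 8 mm, y as the runners put it (up to 14 off).
- tray_grip (a point): Centre of the tray's handle: flat brown wooden bar 56 long (along the tray's y) x 10 thick (along its x) x 20 high on two thin steel arms in front of the panel, best gripped from above across its 10 mm. At tray x = -55, y = 0, z = 66 mm; 40 mm are free between bar and panel. Axes as the tray.
- turnbutton (a joint): Brass turn-button above the mouth at its -y end: bar 12 wide, 8 thick, turning parallel to the face, 12.5 in front of it. 0 = points up, 1.57 = level, outwards along station -y, 3.14 = straight down over the tray's panel (closed; stop at 3.25). Stays where left; 2 to 3 N at the peg turn it. Clears the panel by 2.5 when the tray is home; otherwise the panel blocks it.
- button_pivot (a point): Point on the turn-button's axis, 36 in front of the face: station x = -36, y = -76, z = 74 mm. The axis runs along the station's x. Axes as the station.
- button_peg (a point): Middle of the round brass peg, 12 in diameter, that sticks out 30 mm to the front (station x -50 to -20) from the free end of the turn-button; it can be pushed, or pinched from above and led round the arc. From the pivot it lies at 34 mm x (0, -sin(angle), cos(angle)) in station axes.
- gold_bar: Loose gold bar 40 x 14 x 8 mm lying in the tray's pan; must stay in it. Origin: centre of its underside.
- gold_button: Loose round gold casting button, 22 in diameter, 7 high, lying in the tray's pan; must stay in it. Origin: centre of its underside.
- mandrel: Bystander: upright steel ring mandrel, foot 52 in diameter, 152 high. Origin: centre of its underside.
- pickle_jar: Bystander: amber glass jar with white cap, 64 in diameter, 75 high. Origin: centre of its underside.
- bench_block: Bystander: steel bench block 70 x 70 x 22 mm. Origin: centre of its underside.
- pliers: Bystander: pliers with red grips, 135 long, lying flat. Origin: below the rivet.
- hammer: Bystander: small hammer 220 long, lying flat. Origin: on its underside.
- file: Bystander: file with a wooden handle, 180 long, 18 high, lying flat. Origin: at the handle's end next the blade, on the bench.

How it is judged:
On the way, in this order (a step that is already met when the one before it is completed fails the run):
1. the tray is fully home in the bay, its front against the station's face (x of tray in the frame of station above -0.003 m and z of tray in the frame of station below 0.012 m and angle between the x axis of tray and the x axis of station, either way round below 0.06 rad), for 0.2 s.
2. the turn-button is straight down over the tray's front (value of joint turnbutton above 2.85 rad), for 0.2 s.
At the end, for the whole second after the job is handed in: Tray at rest in the bay, panel within 3 mm of the face, origin within 16 mm sideways of the station's middle and 3 mm of its resting height, square and level within 0.06 rad; turn-button down (angle above 2.85); both gold pieces in the pan (x of tray in the frame of station between -0.003 and 0.003 m and z of tray in the frame of station between 0.005 and 0.011 m and y of tray in the frame of station between -0.016 and 0.016 m and angle between the x axis of tray and the x axis of station, either way round below 0.06 rad and angle between tray's own z axis and vertical below 0.06 rad and value of joint turnbutton above 2.85 rad and z of gold_bar in the frame of tray between 0 and 0.02 m and x of gold_bar in the frame of tray between 0 and 0.115 m and y of gold_bar in the frame of tray between -0.06 and 0.06 m and z of gold_button in the frame of tray between 0 and 0.02 m and x of gold_button in the frame of tray between 0 and 0.115 m and y of gold_button in the frame of tray between -0.06 and 0.06 m and linear speed of tray below 0.01 m/s); the robot touches nothing.
It fails at once if the tray is pressed on the station or on one of its four runner and flare pieces with more than 30 N (contact force between tray and station above 30 N or contact force between tray and runners_c0 above 30 N or contact force between tray and runners_c1 above 30 N or contact force between tray and runners_c2 above 30 N or contact force between tray and runners_c3 above 30 N).
It fails at once if the tray is tipped by more than 0.4 rad (angle between tray's own z axis and vertical above 0.4 rad).
It fails at once if a bystander is moved by more than 40 mm (distance of any of mandrel, pickle_jar, bench_block, pliers, hammer, file from where it was at the start of the episode above 0.04 m).
It also fails if it takes over 72 s, if anything falls off the work surface, if the arm or the gripper's body presses on something with over 40 N, if the wrist force passes 120 N, or if a joint passes its speed limit or range.

ROBOT

A 6-joint arm with a two-finger parallel gripper is mounted at the origin on the work surface. World frame = base frame: x ahead of the robot, y to its left, z up, the work surface at z = 0. Lengths are in m, angles in rad, forces in N, time in s.
With the tool pointing down it reaches from about 0.325 to 0.925 m from the base axis. Payload 3.1 kg.
Tool frame: the origin (TCP) lies midway between the tips of the shut fingers; the grasp point (between the pads) lies 19 mm behind it (tcp_to_grasp is the distance from the TCP to the grasp point, in m); z points along the fingers, x is the direction in which the jaws open and shut, and the axes are right-handed (so a half turn about z gives the same grasp; the last joint's range is limited). The gripper opens to 85 mm and grips with 20 to 120 N. Pads are 22 mm wide; open, the fingers measure 114 mm over their backs; the gripper's body (76 mm by 85 mm) begins 54 mm behind the grasp point. The pads swing forward as they close: fully open they stand 13 mm farther back than shut.
Start: joints at [-1.365, 0.217, 1.613, -0, 1.311, -0.112], TCP at [0.195, -0.594, 0.231] pointing down, gripper open.
Joint ranges: [-2.75, 2.75], [-0.78, 2.1], [0.31, 2.55], [-1.13, 4.27], [0.13, 2.63], [-2.58, 2.58]. Speed limits (rad/s): [2.79, 2.79, 3.14, 3.14, 3.14, 3.14].

INTERFACE

Orientations are given as a unit quaternion [x, y, z, w].
In Python, from workcell import * gives the robot as it stands. The module is installed in compiled form; this text tells all that it offers. Calls block until the motion is done:
- movep(position, orientation): joint-space move of the TCP to a pose.
- servo_line(position, rot=None, rate=0.15, contact_N=None): straight line of the TCP; rot=None keeps the orientation; rate is the mean speed in m/s. With contact_N (N) it stops when the force on the tool has changed by that much, and returns True; else False.
- move_j(angles): joint-space move.
- move_gripper(opening, squeeze=None): finger opening in m; squeeze is the grip in N (None keeps the last); returns when the fingers have stopped.
- dwell(seconds).
- ik(position, orientation): joint angles nearest the present ones, or None.
- state(): the state.
- capture(name): name is "scene" or "top" or "wrist"; returns the picture (480x640x3 uint8, blue, green, red); there is no depth.
- camera_model(name): a dict with "fx", "fy", "cx", "cy" (pixels), "xyz" and "orientation" of the camera in the world. Camera axes: x right, y down, z forward; pixel columns grow to the right and rows downward; lengths in m; the calibration is good to about 2 mm. A picture is of the moment at which its call begins: read the wrist's pose just before it. camera_model takes no time and is no camera call; for the wrist camera it gives the pose at the moment of the call.
A pose or a line that the arm cannot do raises PlanningError and nothing moves.
- finish_job(): hands the job in, once; it reports no verdict.
Trained networks look in the newest picture that a camera, given by its name, has taken for a name from the list of things; names that differ only in an ending like _2 or _b are one class to them, and where a whole thing is asked for, a point or a joint stands for the part that bears it (a point fixed in the world has none). Each returns a list of dicts, best first, with "conf" (0 to 1); they miss things now and then, are a little off and sometimes report something else, mostly with a low value. They report only what shows in the picture. A call takes as long as a camera call.
- trace(name, camera): "mask" (480x640 bool, what is visible of it) and "extent" ([left, top, right, bottom] in pixels, round what is visible of it).
The state is a dict: "clock": time; "qpos": joint angles; "qvel": joint speeds; "joint_torque": joint torques, N m; "tool_pos": TCP position; "eef_rot": TCP orientation; "contact_force": force on the tool from outside, world axes, zero at the start; "moment": the same for the moment, N m; "grip_width": finger opening in m.
Only numpy, scipy, OpenCV 4.12 (cv2) and the standard library are available. Lean on these libraries where they do the work, as an engineer would, in place of code of your own. Each camera call takes 0.05 s, during which the arm holds its last target. There are 200 camera calls.

## Working session

There is one attempt and no reset: what is moved stays moved. The work goes in short steps, each a Python script; the robot and the scene stay as the last script left them, time stands still between calls to the robot, and variables do not carry over. Pictures are saved under pics/ and viewed, about 8 in all and at most 12, crops included, and the job is handed in when it is done.

```bash
mkdir -p pics; python3 - <<'E'
from workcell import *
import cv2, numpy as np
for n in("scene","top"):
    im=capture(n); cv2.imwrite(f"pics/{n}0.png",im)
    print(n,{k:np.round(v,4).tolist() for k,v in camera_model(n).items()})
    for t in("station","tray","tray_grip","turnbutton"):
        r=trace(t,n); print(t,[(round(float(d["conf"]),2),list(d["extent"])) for d in r[:2]])
        if r: np.save(f"pics/{n}_{t}.npy",r[0]["mask"])
print(state())
E
```

```text
scene {'fx': 553.844, 'fy': 553.844, 'cx': 321.9776, 'cy': 244.6241, 'xyz': [1.2778, -0.7069, 0.6778], 'orientation': [0.787, 0.3808, -0.2192, -0.4332]}
station [(0.7, [355.4, 159.8, 480.9, 253.0])]
tray [(0.9, [224.8, 255.3, 321.6, 321.0])]
tray_grip [(0.76, [221.9, 252.4, 322.1, 323.1])]
turnbutton [(0.69, [436.0, 212.0, 459.4, 222.1]), (0.42, [280.2, 283.8, 297.7, 297.9])]
top {'fx': 505.7205, 'fy': 505.7205, 'cx': 315.7091, 'cy': 236.2071, 'xyz': [0.3944, -0.1185, 1.0475], 'orientation': [-0.6965, 0.7132, -0.0619, 0.0501]}
station [(0.58, [60.6, 196.3, 229.3, 362.2])]
tray [(0.68, [319.3, 213.2, 421.7, 301.8])]
tray_grip []
turnbutton [(0.82, [152.0, 198.4, 173.2, 229.8])]
{'clock': 0.5, 'qpos': array([-1.36517704e+00,  2.16921657e-01,  1.61345185e+00, -3.21790643e-05,
        1.31131414e+00, -1.12215014e-01]), 'qvel': array([-1.00560613e-04,  1.45625206e-04, -1.97160402e-06,  1.05528848e-03,
        2.61781656e-04,  1.23882088e-03]), 'joint_torque': array([ 6.65187454e-04, -3.96398449e+01, -3.03834951e+01, -8.48466811e-05,
        2.21967814e-03, -7.07582899e-06]), 'tool_pos': array([ 0.19531751, -0.59367446,  0.23125967]), 'eef_rot': array([ 8.10098115e-01, -5.86294330e-01, -4.55846212e-05, -2.04809479e-05]), 'contact_force': array([ 1.40708066, -0.19619254, -0.3129724 ]), 'moment': array([-0.02377065,  0.01492455,  0.04476372]), 'grip_width': 0.08554193088899334}
```

View pics/top0.png

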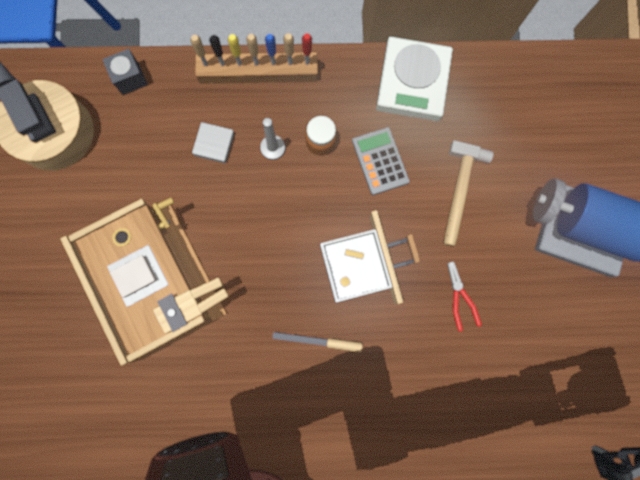

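View pics/scene0.png

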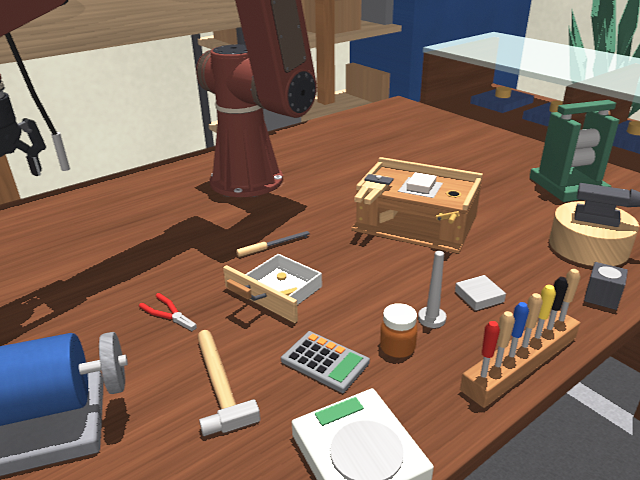

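Top: tray centre near (355,265), handle at (414,249), station front edge from (172,207) to (224,315), button at (162,214) near its up position. The scene view agrees. Next I'll take closer wrist views.

```bash
cat > h.py <<'E'
from workcell import *
import cv2, numpy as np
from scipy.spatial.transform import Rotation as R
def ray(cm,uv):
    d=R.from_quat(cm["orientation"]).apply([(uv[0]-cm["cx"])/cm["fx"],(uv[1]-cm["cy"])/cm["fy"],1]); return np.array(cm["xyz"]),d
def atz(cm,uv,z):
    o,d=ray(cm,uv); return o+d*(z-o[2])/d[2]
def proj(cm,p):
    q=R.from_quat(cm["orientation"]).inv().apply(np.asarray(p)-cm["xyz"]); q=np.atleast_2d(q)
    return np.c_[cm["cx"]+cm["fx"]*q[:,0]/q[:,2],cm["cy"]+cm["fy"]*q[:,1]/q[:,2]]
def down(yaw):  # tool z down, tool x (jaw) along world yaw
    c,s=np.cos(yaw),np.sin(yaw)
    return R.from_matrix(np.array([[c,s,0],[s,-c,0],[0,0,-1]])).as_quat()
def near(yaw):  # choose jaw half-turn w/ wrist joint away from limits
    return yaw
E
python3 - <<'E'
from h import *
cm=camera_model("top")
for n,uv,z in[("grip",(414,249),.066),("panA",(377,212),.052),("panB",(400,302),.052),("rimBL",(62,239),.116),("rimBR",(123,362),.116),("rimFL",(143,201),.116),("btn",(162,214),.1)]:
    print(n,atz(cm,uv,z).round(4))
a=atz(cm,(377,212),.052);b=atz(cm,(400,302),.052)
g=atz(cm,(414,249),.066)
d=(a-b)[:2]; ty=np.arctan2(d[1],d[0]); print("panel dir",ty,np.hypot(*d))
for yaw in(ty+np.pi/2,ty-np.pi/2):
    q=ik([g[0],g[1],.3],down(yaw)); print(yaw,q)
rb=atz(cm,(62,239),.116);rf=atz(cm,(143,201),.116)
for yaw in (np.arctan2(*(rb-rf)[1::-1]),):
    for y in(yaw,yaw+np.pi,yaw+np.pi/2,yaw-np.pi/2): print("st",y,ik([.40,.13,.33],down(y)))
print(R.from_quat(camera_model("wrist")["orientation"]).as_matrix().round(3), np.array(camera_model("wrist")["xyz"]).round(3), state()["tool_pos"])
print(R.from_quat(state()["eef_rot"]).as_matrix().round(3))
E
```

```text
grip [ 0.5214 -0.3292  0.066 ]
panA [ 0.6    -0.2617  0.052 ]
panB [ 0.4193 -0.2989  0.052 ]
rimBL [0.5485 0.3336 0.116 ]
rimBR [0.3237 0.2136 0.116 ]
rimFL [0.6174 0.1866 0.116 ]
btn [0.5951 0.1551 0.1   ]
panel dir 0.2029652601370651 0.18447382001042634
1.7737615869319616 [-6.76920652e-01  1.52552140e-01  1.55916248e+00 -4.44089210e-16
  1.42987804e+00 -2.45068224e+00]
-1.3678310666578315 [-6.76920652e-01  1.52552140e-01  1.55916248e+00 -4.44089210e-16
  1.42987804e+00  6.90910415e-01]
st 2.008904839382327 [ 1.47022863e-01 -3.09938612e-01  1.93714242e+00 -4.44089210e-16
  1.51438884e+00 -1.86188198e+00]
st 5.15049749297212 [ 1.47022863e-01 -3.09938612e-01  1.93714242e+00 -4.44089210e-16
  1.51438884e+00  1.27971068e+00]
st 3.5797011661772236 None
st 0.43810851258743044 [ 1.47022863e-01 -3.09938612e-01  1.93714242e+00 -4.44089210e-16
  1.51438884e+00 -2.91085649e-01]
[[ 0.312 -0.904 -0.293]
 [-0.95  -0.297 -0.097]
 [ 0.001  0.309 -0.951]] [ 0.271 -0.569  0.375] [ 0.19531751 -0.59367446  0.23125967]
[[ 0.313 -0.95  -0.   ]
 [-0.95  -0.313  0.   ]
 [-0.     0.    -1.   ]]
```

```bash
python3 - <<'E'
from h import *
def look(c,yaw,z,name,things):
    ty=np.array([np.sin(yaw),-np.cos(yaw)])
    p=np.array(c)-.06*ty
    movep([*p,z],down(yaw)); dwell(.3)
    cm=camera_model("wrist"); im=capture("wrist"); cv2.imwrite(f"pics/{name}.png",im)
    np.save(f"pics/{name}.npy",cm,allow_pickle=True)
    for t in things:
        r=trace(t,"wrist"); print(name,t,[(round(float(d["conf"]),2),np.round(d["extent"]).tolist()) for d in r[:2]])
        if r: np.save(f"pics/{name}_{t}.npy",r[0]["mask"])
look((.52,-.28),-1.368,.30,"wt",["tray","gold_bar"])
movep([.55,-.05,.33],down(-1.2))
look((.51,.13),2.06-np.pi,.33,"ws",["station","turnbutton"])
print(state()["clock"])
E
```

```text
wt tray [(0.77, [216.0, 164.0, 364.0, 322.0])]
wt gold_bar [(0.64, [256.0, 210.0, 286.0, 230.0])]
ws station [(0.74, [152.0, 125.0, 367.0, 349.0])]
ws turnbutton [(0.9, [316.0, 142.0, 360.0, 185.0]), (0.55, [475.0, 288.0, 623.0, 397.0])]
4.975
```

View pics/wt.png

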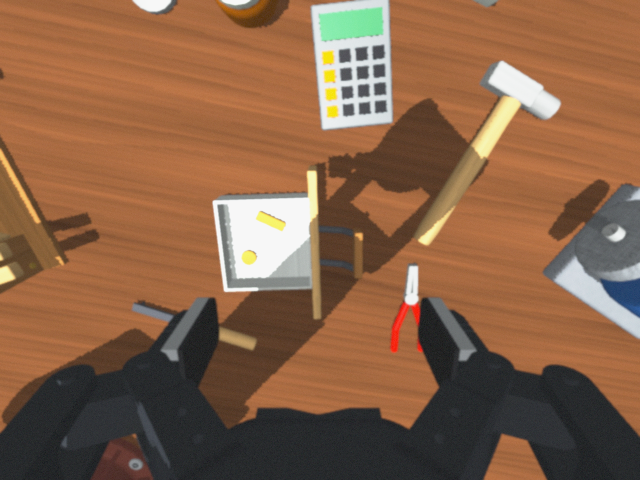

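View pics/ws.png

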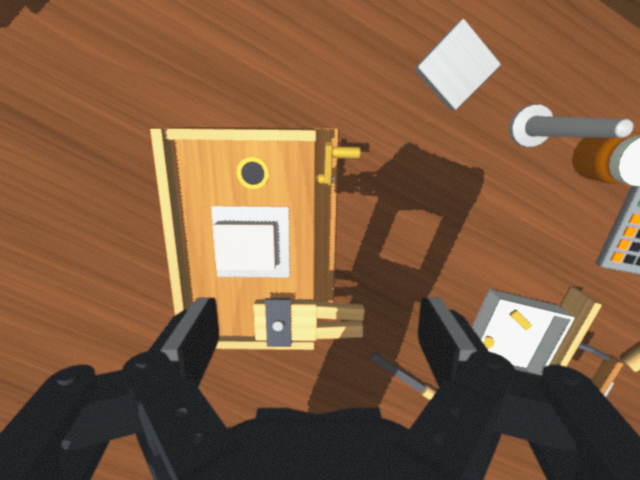

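wt: panel top edge runs (313,171)–(317,319), handle bar is at (359,234–278). ws: button peg is at (335–360,153), bench-pin tips at (362,306–338). I'll enlarge both to read corners.

```bash
python3 - <<'E'
from h import *
def crop(n,x0,y0,x1,y1,s):
    im=cv2.imread(f"pics/{n}.png")[y0:y1,x0:x1]; im=cv2.resize(im,None,fx=s,fy=s,interpolation=cv2.INTER_CUBIC)
    for x in range((x0+9)//10*10,x1,10): cv2.line(im,(int((x-x0+.5)*s),0),(int((x-x0+.5)*s),4 if x%50 else 12),(255,0,255),1)
    for y in range((y0+9)//10*10,y1,10): cv2.line(im,(0,int((y-y0+.5)*s)),(4 if y%50 else 12,int((y-y0+.5)*s)),(255,0,255),1)
    return im
cv2.imwrite("pics/c1.png",crop("wt",205,162,375,327,3.6))
cv2.imwrite("pics/c2.png",crop("ws",145,118,375,358,2.5))
print({k:np.round(v,4).tolist() for k,v in np.load("pics/ws.npy",allow_pickle=True).item().items()})
E
```

```text
{'fx': 347.1831, 'fy': 347.1831, 'cx': 318.0677, 'cy': 232.6998, 'xyz': [0.6339, 0.1941, 0.4743], 'orientation': [0.8461, -0.5095, -0.0802, 0.1345]}
```

View pics/c1.png

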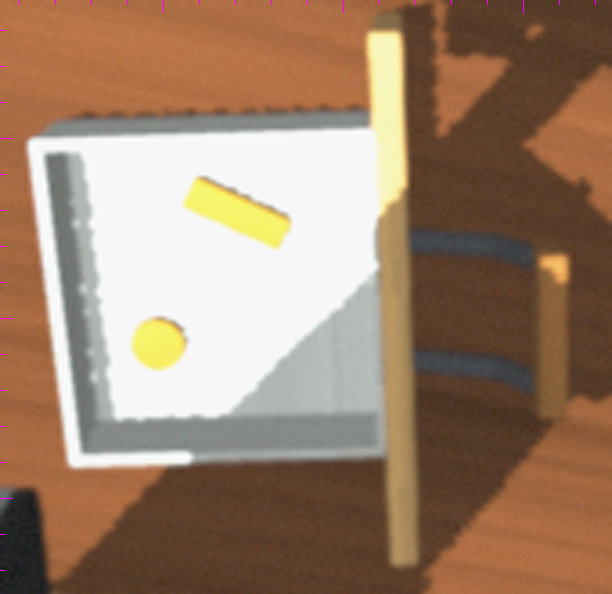

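View pics/c2.png

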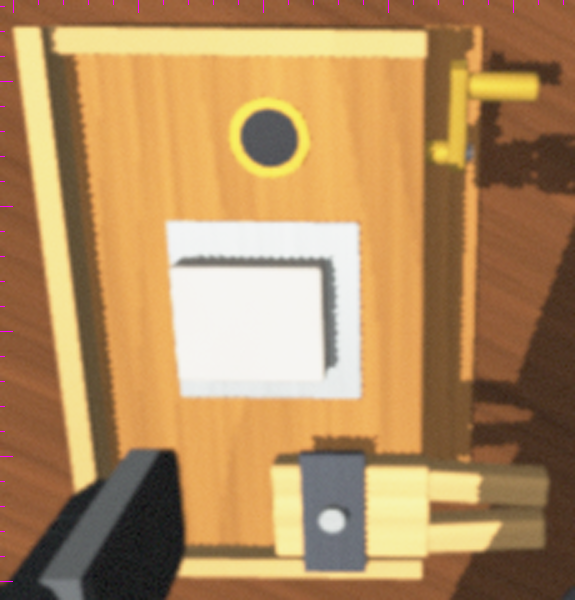

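c1: panel top corners at crop (367,33) and (391,566), pan nose corners at (28,140) and (70,466), bar ends at (553,255) and (554,416). c2: rim corners at (14,27), (427,30), (423,577), shelf corner at (482,28), peg end at (539,86). Now the fit.

```bash
cat > fit.py <<'E'
from h import *
from scipy.optimize import least_squares
wt=np.load("pics/wt.npy",allow_pickle=True).item(); ws=np.load("pics/ws.npy",allow_pickle=True).item(); top=camera_model("top")
def T(p,P,z0=0):
    c,s=np.cos(p[2]),np.sin(p[2]); P=np.atleast_2d(P)
    return np.c_[p[0]+c*P[:,0]-s*P[:,1],p[1]+s*P[:,0]+c*P[:,1],P[:,2]+z0]
if __name__=="__main__":
    tc=[(367,33),(403,33),(391,566),(419,564),(28,140),(70,466),(537,255),(569,255),(540,416),(568,416)]
    tp=np.array([(0,-95,52),(-10,-95,52),(0,95,52),(-10,95,52),(115,-60,34),(115,60,34),(-50,-28,76),(-60,-28,76),(-50,28,76),(-60,28,76)])/1e3
    uv=np.array(tc)/3.6+[205,162]-.5
    f=lambda p:(proj(wt,T(p,tp))-uv).ravel()
    r=least_squares(f,[.53,-.28,1.77],loss="soft_l1"); print("tray",r.x.round(4)); print(f(r.x).reshape(-1,2).round(1).tolist())
    sc=[(14,27),(427,30),(423,577),(482,28)]
    suv=np.array(sc)/2.5+[145,118]-.5
    def g(p):
        z=p[3]; W=T(p,np.array([(.16,-.13,z),(0,-.13,z),(0,.13,z),(-.03,-.13,.008)]))
        W2=T(p,np.array([(.16,-.13,z),(.16,.13,z)]))
        return np.r_[(proj(ws,W)-suv).ravel(),(proj(top,W2)-[(62,239),(123,362)]).ravel()]
    s=least_squares(g,[.51,.13,2.06,.11],loss="soft_l1"); print("station",s.x.round(4)); print(g(s.x).reshape(-1,2).round(1).tolist())
    p=s.x
    # residual of deck edge & peg angle
    print("deck edge px",(( proj(ws,T(p,np.array([(0,-.1,.096),(0,.06,.096)])))+.5-[145,118])*2.5).round(0).tolist(),"want x 424,427")
    for a in(0,.1,.2,.3,.5): print(a,((proj(ws,T(p,np.array([(-.05,-.076-.034*np.sin(a),.074+.034*np.cos(a)),(-.036,-.076,.074)])))+.5-[145,118])*2.5).round(0).tolist())
    np.save("pose.npy",np.r_[r.x,p])
    print("home grip",T(p,[(-.055,0,.074)]), "tray grip",T(r.x,[(-.055,0,.066)]))
E
python3 fit.py
```

```text
tray [ 0.509  -0.2734  1.8064]
[[0.3, -0.2], [-0.8, -0.6], [0.1, -0.3], [0.0, 0.0], [0.9, 0.4], [0.8, -0.6], [-0.1, -0.0], [-0.1, -0.3], [-0.9, 1.0], [-0.0, 0.7]]
station [0.5089 0.1334 2.0536 0.1122]
[[3.1, 0.1], [-1.9, -0.4], [-0.3, 1.1], [0.4, -1.6], [0.0, -0.3], [0.1, 2.2]]
deck edge px [[423.0, 101.0], [423.0, 437.0]] want x 424,427
0 [[540.0, 162.0], [501.0, 149.0]]
0.1 [[541.0, 154.0], [501.0, 149.0]]
0.2 [[541.0, 146.0], [501.0, 149.0]]
0.3 [[541.0, 138.0], [501.0, 149.0]]
0.5 [[541.0, 122.0], [501.0, 149.0]]
home grip [[0.53448249 0.08464041 0.074     ]] tray grip [[ 0.52182766 -0.32687075  0.066     ]]
```

```bash
python3 - <<'E'
from fit import *
P=np.load("pose.npy"); t=P[:3]
c=lambda x,y:np.array([x,y])/2.5+[145,118]-.5
def g(p):
    A=proj(ws,T(p,np.array([(0,-.118,.096),(0,.065,.096),(-.03,-.13,.008),(-.03,.065,.008),(0,-.13,p[3]),(0,.13,p[3]),(.16,-.13,p[3])])))
    e=A-[c(424,58),c(426,460),c(482,28),c(470,460),c(427,30),c(423,577),c(14,27)]
    return np.r_[e[:4,0],e[2,1],e[4:,1],e[4:6,0]]
s=least_squares(g,P[3:],loss="soft_l1"); print(s.x.round(4),g(s.x).round(1)); S=s.x; S[2]=(S[2]+P[5]*0+0)
np.save("pose.npy",np.r_[t,S])
yaw=t[2]-np.pi; q=down(yaw); gp=T(t,[(-.055,0,.066)])[0]
movep([.58,-.05,.30],down(yaw))
move_gripper(.04,60)
movep([gp[0],gp[1],.14],q)
print(servo_line([gp[0],gp[1],.050],rate=.08,contact_N=8), state()["tool_pos"].round(4))
f0=state()["contact_force"]; move_gripper(0.0,70)
s=state(); print(s["grip_width"],s["contact_force"].round(2),f0.round(2),s["clock"])
servo_line([gp[0],gp[1],.065],rate=.05); dwell(.3)
s=state(); print(s["grip_width"],s["contact_force"].round(2),s["moment"].round(3),s["clock"])
im=capture("wrist"); cv2.imwrite("pics/w2.png",im)
E
```

```text
[0.5084 0.1326 2.0497 0.1089] [ 0.3 -1.2  1.1  2.4 -0.8  0.3 -0.   0.2 -0.9 -0.3]
False [ 0.5224 -0.3273  0.0508]
0.008406263594864367 [-0.81  0.49  2.89] [-0.07 -0.43  0.05] 9.2167
0.008544765472900454 [-0.36 -0.22 -3.38] [-0.266 -0.074  0.059] 9.9667
```

View pics/w2.png

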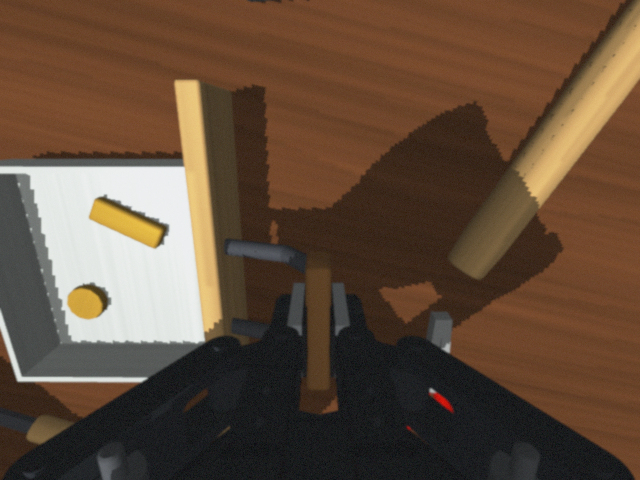

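w2 shows the bar centred between the pads, the tray level, and both gold pieces inside. Before carrying it over, I'll check clearance to the bystanders.

```bash
python3 - <<'E'
from fit import *
S=np.load("pose.npy")[3:]
def inS(w):
    c,s=np.cos(S[2]),np.sin(S[2]); d=np.array(w[:2])-S[:2]; return np.array([c*d[0]+s*d[1],-s*d[0]+c*d[1]])
for n,uv in[("mandrel",(272,148)),("jar",(321,145)),("calc",(355,140)),("calc2",(370,193)),("block",(200,155)),("fileA",(275,335)),("fileB",(361,347)),("pliers",(450,265)),("hammerend",(450,243))]:
    w=atz(top,uv,.01); print(n,w.round(3),inS(w).round(3))
for x in(-.2,-.15): print(x,T(S,[(x-.055,0,0)])[0].round(3),ik([*T(S,[(x-.055,0,0)])[0][:2],.06],down(S[2]-np.pi)))
E
```

```text
mandrel [ 0.753 -0.049  0.01 ] [-0.274 -0.133]
jar [ 0.757 -0.154  0.01 ] [-0.369 -0.089]
calc [ 0.767 -0.227  0.01 ] [-0.439 -0.064]
calc2 [ 0.65  -0.255  0.01 ] [-0.409  0.053]
block [0.74  0.104 0.01 ] [-0.133 -0.193]
fileA [ 0.361 -0.051  0.01 ] [-0.095  0.216]
fileB [ 0.333 -0.223  0.01 ] [-0.235  0.32 ]
pliers [ 0.494 -0.414  0.01 ] [-0.478  0.265]
hammerend [ 0.539 -0.417  0.01 ] [-0.502  0.226]
-0.2 [ 0.626 -0.094  0.   ] [-2.59449203e-01  4.22121287e-01  1.70015818e+00 -4.44089210e-16
  1.01931319e+00  8.32401448e-01]
-0.15 [ 0.603 -0.049  0.   ] [-1.97647732e-01  3.71670166e-01  1.77078214e+00 -4.44089210e-16
  9.99140351e-01  8.94202919e-01]
```

```bash
cat > ins.py <<'E'
from fit import *
S=np.load("pose.npy")[3:]; Q=down(S[2]-np.pi)
def inS(w):
    c,s=np.cos(S[2]),np.sin(S[2]); d=np.array(w[:2])-S[:2]; return np.array([c*d[0]+s*d[1],-s*d[0]+c*d[1]])
def F():
    f=np.mean([(dwell(.02),state()["contact_force"])[1] for _ in range(3)],0); c,s=np.cos(S[2]),np.sin(S[2]); return np.array([c*f[0]+s*f[1],-s*f[0]+c*f[1],f[2]])
def tcp(x,y,z): return T(S,[(x-.055,y,z+.050)])[0]   # tray origin in station x,y; world height z
E
python3 - <<'E'
from ins import *
p=state()["tool_pos"]; servo_line([p[0],p[1],.085],rate=.1)
servo_line(tcp(-.165,0,.035),rot=Q,rate=.12)
servo_line(tcp(-.165,0,.013),rate=.06); dwell(.2)
print(F().round(2),state()["clock"],inS(state()["tool_pos"]).round(4),state()["tool_pos"][2])
im=capture("wrist"); cm=camera_model("wrist")
sc=capture("scene")
def draw(im,cm,s,box):
    P=np.array([(0,-95,52),(0,95,52),(-10,95,52),(-10,-95,52),(115,-60,34),(115,60,34),(0,60,34),(0,-60,34)])/1e3
    W=T([*T(S,[(-.165,0,0)])[0][:2],S[2]],P,.013); u=proj(cm,W)
    V=proj(cm,T(S,np.array([(0,-76,8),(0,76,8),(0,76,60),(0,-76,60),(-30,-130,8),(-30,130,8)])/1e3))
    im=cv2.resize(im[box[1]:box[3],box[0]:box[2]],None,fx=s,fy=s,interpolation=cv2.INTER_CUBIC)
    for A,k in((u[:4],1),(u[4:],1),(V[:4],1),(V[4:],0)):
        cv2.polylines(im,[np.int32((A+.5-box[:2])*s)],bool(k),(255,0,255),1)
    return im
a=draw(im,cm,1,(0,0,640,480)); b=draw(sc,camera_model("scene"),2.4,(260,140,500,300))
b=cv2.resize(b,(576,384)); a=cv2.resize(a[:300],(640,300))
o=np.zeros((600,800,3),np.uint8); o[:216,:]=0
a=cv2.resize(a,(450,211)); o[:211,:450]=a; o[211:595,:576]=b
cv2.imwrite("pics/o1.png",o)
E
```

```text
[-0.09  0.64 -3.85] 13.6 [-0.2203 -0.0004] 0.06350708657573978
```

View pics/o1.png

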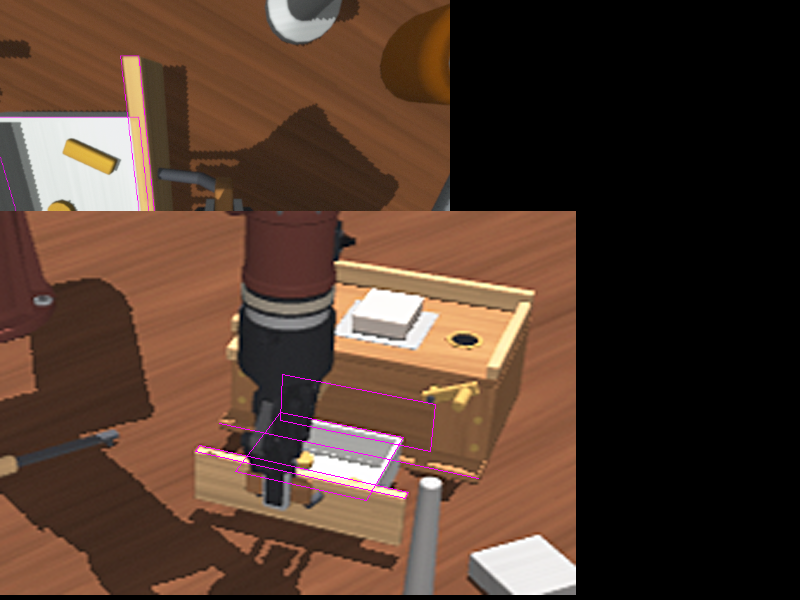

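o1: the tray, shelf and mouth overlays all line up, and the gold is in the pan. Now inserting by feel.

```bash
cat > go.py <<'E'
from ins import *
import sys
def run(x,y,z,xe,maxit=60,dx=.012):
    f0=F(); print("f0",f0.round(2))
    for i in range(maxit):
        if x>=xe-1e-6: break
        xn=min(x+dx,xe); hit=servo_line(tcp(xn,y,z),rate=.035,contact_N=4)
        if not hit: x=xn; 
        a=inS(state()["tool_pos"]); f=F()-f0
        if hit or np.abs(f[:2]).max()>2.5:
            x=min(x,a[0]+.055) if not hit else a[0]+.055
            print(i,"x %.4f y %.4f"%(x,a[1]),f.round(1),state()["moment"].round(2)[2],round(state()["clock"],2))
            if abs(f[1])>1.2: 
                y+=np.sign(f[1])*min(.002,.0003*abs(f[1])+.0004)
                servo_line(tcp(x-.001,y,z),rate=.03); x-=.001
            else: 
                if f[0]<-3: print("axial stop"); break
    print("end x %.4f y %.4f"%(x,y),F().round(2),inS(state()["tool_pos"]).round(4),state()["clock"]); return x,y
E
python3 - <<'E'
from go import *
servo_line(tcp(-.115,0,.013),rate=.08,contact_N=4)
print(run(-.115,0,.013,-.003,maxit=14))
E
```

```text
f0 [ 0.52  0.37 -3.62]
3 x -0.0699 y -0.0013 [-1.8 -2.6  0.9] -0.36 16.54
4 x -0.0693 y -0.0019 [-1.6 -2.4  0.7] -0.2 17.07
5 x -0.0674 y -0.0027 [-1.5 -2.4  1.2] -0.31 17.61
6 x -0.0646 y -0.0041 [-1.2 -2.4  0.7] -0.31 18.17
7 x -0.0634 y -0.0052 [-2.5 -2.   1.5] -0.19 18.71
8 x -0.0631 y -0.0056 [-2.7 -2.2  2. ] -0.13 19.23
9 x -0.0617 y -0.0066 [-1.3 -2.3  2.5] -0.2 19.76
end x -0.0147 y -0.0077 [-0.41  0.38 -3.38] [-0.0697 -0.0076] 22.225
(np.float64(-0.01468865358325571), np.float64(-0.007659430774497214))
```

```bash
python3 - <<'E'
from go import *
x,y=run(-.0147,-.0077,.013,-.004,maxit=6,dx=.006)
print("down",servo_line(tcp(x,y,.005),rate=.02,contact_N=3),state()["tool_pos"][2],F().round(2))
print("home",servo_line(tcp(.012,y,state()["tool_pos"][2]-.050),rate=.02,contact_N=6),inS(state()["tool_pos"]).round(4),F().round(2))
s=state(); print(s["moment"].round(2),s["clock"])
E
```

```text
f0 [-0.18 -0.56 -3.3 ]
end x -0.0040 y -0.0077 [-0.06 -0.99 -2.51] [-0.0589 -0.0077] 23.0333
down True 0.06061230987541777 [-2.21 -1.06  1.31]
home True [-0.0527 -0.0074] [-1.33 -0.03  1.66]
[ 0.2   0.04 -0.06] 23.8667
```

```bash
python3 - <<'E'
from go import *
for c in(7,9):
    a=inS(state()["tool_pos"])
    print("push",servo_line(tcp(.014,a[1],.0095),rate=.015,contact_N=c),(inS(state()["tool_pos"])+[.055,0]).round(4),state()["tool_pos"][2].round(4),F().round(2))
im=capture("wrist"); cv2.imwrite("pics/w3.png",im[:400]); print(state()["clock"])
E
```

```text
push True [ 0.0022 -0.0074] 0.0604 [-1.33 -0.4   3.07]
push True [ 0.0022 -0.0075] 0.0604 [-2.13  0.14  2.68]
24.7583
```

View pics/w3.png

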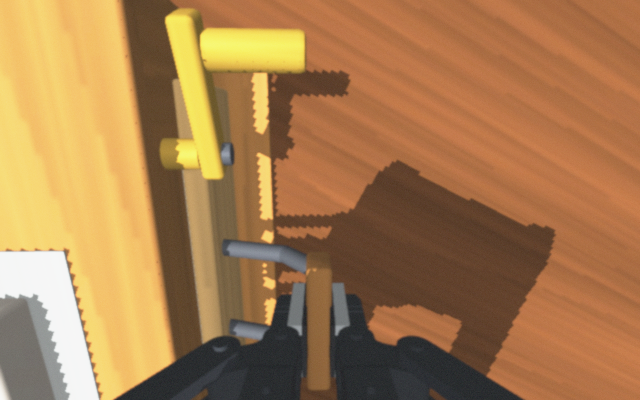

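w3: the panel lies against the face. Both pushes stop at the same x, so it looks home. I'll let go, then nudge the bar lightly to seat the tray.

```bash
python3 - <<'E'
from go import *
move_gripper(.030); dwell(.2)
a=inS(state()["tool_pos"]); z=state()["tool_pos"][2]-.05
for k in range(2):
    print("nudge",servo_line(tcp(a[0]+.055+.03,a[1],z),rate=.025,contact_N=7),(inS(state()["tool_pos"])+[.055,0]).round(4),F().round(2))
servo_line(tcp(a[0]+.055,a[1],z),rate=.05)
p=state()["tool_pos"]; servo_line([p[0],p[1],.17],rate=.12)
# side-look at station front: camera faces along tool y
P0=T(S,[(-.12,-.05,.30)])[0]; movep(P0,Q); dwell(.3)
cm=camera_model("wrist"); im=capture("wrist"); cv2.imwrite("pics/w4.png",im); np.save("pics/w4.npy",cm,allow_pickle=True)
r=trace("turnbutton","wrist"); print([(d["conf"],d["extent"]) for d in r[:2]])
# overlay
def dr(A,col,k=True): cv2.polylines(im,[np.int32(proj(cm,T(S,np.array(A)/1e3))+.5)],k,col,1)
dr([(0,-102,60),(0,88,60),(-10,88,60),(-10,-102,60)],(255,0,255))
dr([(-30,-130,8),(-30,130,8)],(255,255,0),False); dr([(0,-130,96),(0,130,96)],(255,255,0),False)
for a_ in(.8,1.0,1.2): dr([(-20,-76-34*np.sin(a_),74+34*np.cos(a_)),(-50,-76-34*np.sin(a_),74+34*np.cos(a_))],(0,255,0),False)
dr([(-10,-76,74),(-36,-76,74)],(255,0,0),False)
cv2.imwrite("pics/o4.png",cv2.resize(im[0:330,80:520],None,fx=1.8,fy=1.8,interpolation=cv2.INTER_CUBIC)); print(state()["clock"])
E
```

```text
nudge True [ 0.0118 -0.0073] [-2.03 -0.19  1.28]
nudge True [ 0.0117 -0.0072] [-1.55  0.08  0.28]
[(0.56, [203.9, 130.3, 252.7, 180.1])]
28.7667
```

View pics/o4.png

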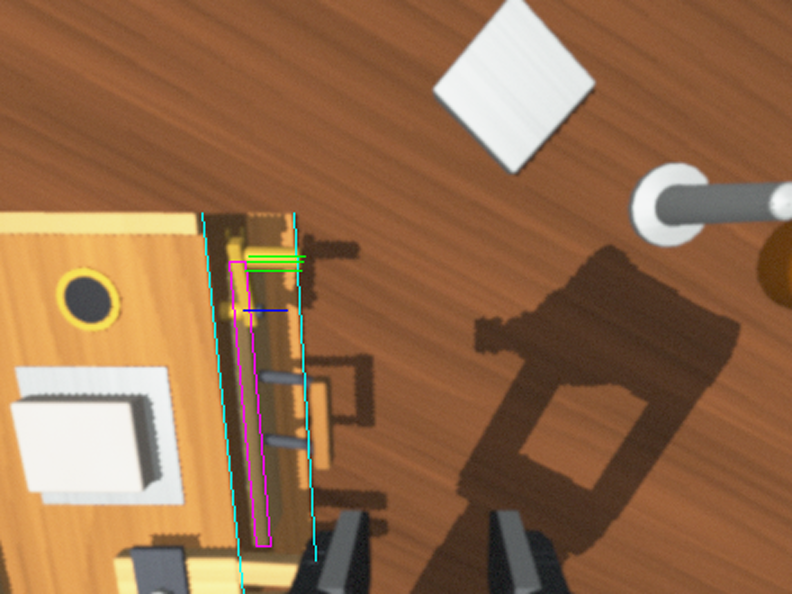

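o4: the panel overlay fits with the tray home. The peg shows at crop row ~257, so the button angle is about 1.15. The face lies ~2 mm deeper than the fit said, so I'll correct for that. Next I'll pinch the peg and lead it round.

```bash
cat > peg.py <<'E'
from go import *
S[:2]=T(S,[(.0022,0,0)])[0][:2]
QP=down(S[2]-np.pi/2)
def pt(a,dz=-.012,r=.034,x=-.042): return T(S,[(x,-.076-r*np.sin(a),.074+r*np.cos(a)+dz)])[0]
E
python3 - <<'E'
from peg import *
a0=1.15
hi=pt(a0); hi[2]=.24
movep(hi,QP); move_gripper(.045)
print("descend",servo_line(pt(a0),rate=.06,contact_N=6),state()["tool_pos"].round(4),pt(a0).round(4))
move_gripper(0,20); f=F(); print(state()["grip_width"],f.round(2),state()["clock"])
E
```

```text
descend False [0.6219 0.1466 0.0761] [0.6218 0.1466 0.0759]
0.011097480265096311 [-0.52  1.47  1.17] 33.6667
```

Peg pinched (11 mm). Leading it round the arc.

```bash
python3 - <<'E'
from peg import *
for a in np.linspace(1.15,3.12,15)[1:]:
    servo_line(pt(a),rate=.06); f=F(); print(round(a,2),f.round(1),round(state()["grip_width"],4))
    if np.linalg.norm(f)>18: print("stop"); break
print((inS(state()["tool_pos"])).round(4),state()["tool_pos"][2],state()["clock"])
E
```

```text
1.29 [-0.3  3.9  1.8] 0.0108
1.43 [-0.8  5.1  1.4] 0.0108
1.57 [-1.5  5.7  1.7] 0.0108
1.71 [-1.6  5.7  1.8] 0.0113
1.85 [-0.8  4.7  2.7] 0.011
1.99 [-0.6  3.4  3.4] 0.0108
2.13 [-0.  -0.1  2.9] 0.0108
2.28 [ 0.6 -5.   1.9] 0.0107
2.42 [ 1.2 -9.2 -0.6] 0.0109
2.56 [  1.  -13.5  -4.6] 0.0111
2.7 [  1.3 -19.5  -9.9] 0.0111
stop
[-0.0426 -0.0989] 0.0324419666474256 36.9667
```

Force built up after about 2.1 rad, so something is resisting. I'll stop here and look with all three cameras in one composite.

```bash
python3 - <<'E'
from peg import *
w=capture("wrist"); cv2.imwrite("pics/w5.png",w); s=capture("scene"); cv2.imwrite("pics/s5.png",s); np.save("pics/w5.npy",camera_model("wrist"),allow_pickle=True)
for n in("scene","wrist"):
    r=trace("turnbutton",n); print(n,[(round(float(d["conf"]),2),np.round(d["extent"])) for d in r[:2]])
o=np.zeros((600,800,3),np.uint8)
o[:600,:400]=cv2.resize(s[150:300,380:480],(400,600),interpolation=cv2.INTER_CUBIC)
o[:300,400:]=cv2.resize(w,(400,300),interpolation=cv2.INTER_AREA)
o[300:,400:]=cv2.resize(w[200:350,220:420],(400,300),interpolation=cv2.INTER_CUBIC)
cv2.imwrite("pics/o5.png",o); print(F().round(1),state()["clock"])
E
```

```text
scene [(0.69, array([241., 234., 308., 251.])), (0.62, array([441., 222., 449., 235.]))]
wrist [(0.57, array([218., 279., 338., 341.]))]
[  1.4 -19.8  -9.7] 37.2167
```

View pics/o5.png

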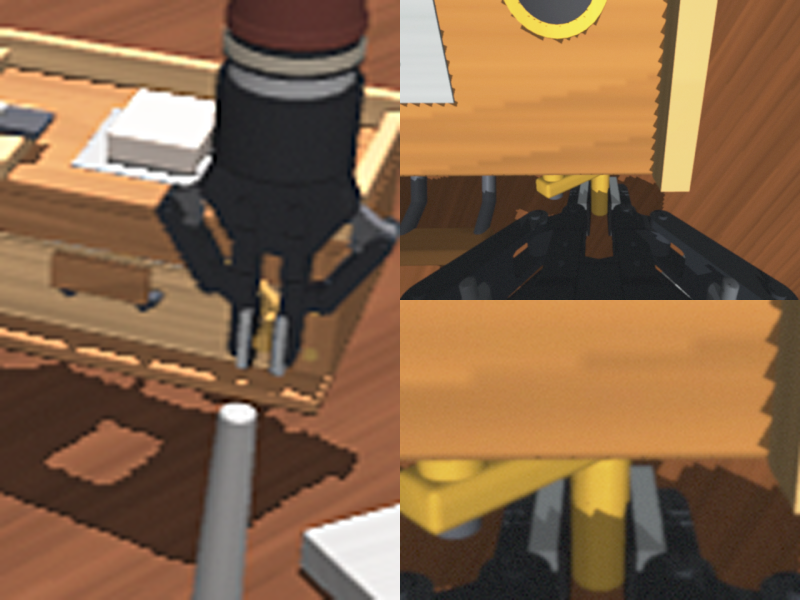

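o5: the fingers hold the peg, with bar and pivot visible to its left, and nothing else obviously fouled. Resistance starting near 2.1 rad is where the bar would meet the panel's −y end corner, so I'll back off and check that end of the panel.

```bash
python3 - <<'E'
from peg import *
cm=np.load("pics/w5.npy",allow_pickle=True).item()
def atx(uv,x):
    o,d=ray(cm,uv); n=np.array([np.cos(S[2]),np.sin(S[2]),0]); p0=T(S,[(x,0,0)])[0]; p0[2]=0
    t=((p0-o)@n)/(d@n); w=o+d*t; return np.r_[inS(w),w[2]]
pe=atx((319,342),-.05); pv=atx((250,311),-.022); print("peg",pe.round(4),"pivot",pv.round(4))
for a in(2.4,2.1,1.85): servo_line(pt(a),rate=.06)
print(F().round(1)); move_gripper(.03); dwell(.1); print("free",F().round(1))
p=pt(1.85); p[2]=.20; servo_line(p,rate=.15)
cm=camera_model("wrist"); im=capture("wrist"); cv2.imwrite("pics/w6.png",im); np.save("pics/w6.npy",cm,allow_pickle=True); print(state()["clock"])
E
```

```text
peg [-0.05   -0.0994  0.0555] pivot [-0.022  -0.0768  0.0777]
[-1.8 -3.2 -6.4]
free [ 0.1 -0.8  0.4]
39.85
```

At the stop the peg measured about 2.3 rad, past the panel corner, so the panel isn't blocking it. The pinch friction was jamming the arc. I'll lead it to 2.2, open the jaws to a loose cage, and push sideways only.

```bash
python3 - <<'E'
from peg import *
servo_line(pt(1.85),rate=.12,contact_N=8); move_gripper(0,20)
for a in(2.0,2.2): servo_line(pt(a),rate=.06); print(a,F().round(1))
move_gripper(.024); dwell(.1); f0=F(); print("free",f0.round(1))
yc=inS(state()["tool_pos"])[1]
P=lambda y:T(S,[(-.042,y,.030)])[0]
servo_line(P(yc),rate=.06)
for y in np.arange(yc+.005,-.060,.004):
    h=servo_line(P(y),rate=.04,contact_N=7); f=F(); print(h,inS(state()["tool_pos"]).round(4),f.round(1))
    if h or abs(f[1])>14: break
im=capture("wrist"); cm=camera_model("wrist"); cv2.imwrite("pics/w7.png",im); np.save("pics/w7.npy",cm,allow_pickle=True)
print(state()["clock"])
E
```

```text
2.0 [-0.2  3.7  5.2]
2.2 [-0.6  0.6  3.9]
free [0.1 0.1 0.1]
False [-0.0422 -0.0984] [-0.5 -1.2 -1.4]
False [-0.0424 -0.0984] [  0.4 -10.5  -6.8]
False [-0.0427 -0.0988] [  1.2 -19.3  -9.9]
43.8917
```

Blocked at the same tool y whether pinched or loose, so the gripper itself is fouling something (pivot or handle). I'll back out and push the peg from outside with shut fingers and the tool pitched, which keeps the body out in front.

```bash
cat >> peg.py <<'E'
X=np.array([np.cos(S[2]),np.sin(S[2]),0]); Y=np.array([-X[1],X[0],0])
def tilt(th): 
    r=R.from_rotvec(-th*Y)*R.from_quat(Q); return r.as_quat(), r.as_matrix()[:,2]
def sp(x,y,z): return T(S,[(x,y,z)])[0]
E
python3 - <<'E'
from peg import *
print(state()["moment"].round(2),state()["contact_force"].round(1),state()["tool_pos"].round(4))
servo_line(sp(-.043,-.104,.032),rate=.05); print(F().round(1))
servo_line(sp(-.043,-.104,.22),rate=.15)
move_gripper(0,40)
for th in(.5,.65,.8):
    q,z=tilt(th); print(th,z.round(2),ik(sp(-.036,-.1,.036),q),ik(sp(-.036,-.128,.036)-.12*z,q))
im=capture("wrist"); cv2.imwrite("pics/w8.png",im); np.save("pics/w8.npy",camera_model("wrist"),allow_pickle=True)
print(state()["clock"])
E
```

```text
[ 1.28 -2.26 -0.05] [ 17.4   9.9 -11.4] [0.6148 0.1422 0.0322]
[-0.1  0.2 -0.1]
0.5 [-0.22  0.43 -0.88] [-0.07498214  0.59174152  1.58570178  0.44058469  1.27329626  0.81951461] [-0.12185135  0.5514517   1.41783753  0.40836518  1.47992725  0.86856459]
0.65 [-0.28  0.54 -0.8 ] [-0.121794    0.65732673  1.537715    0.53316983  1.38194449  0.74975286] [-0.1800014   0.64186353  1.35107552  0.49896453  1.5826456   0.80564913]
0.8 [-0.33  0.64 -0.7 ] [-0.16133165  0.73022457  1.48682855  0.61505231  1.4932996   0.69729057] [-0.22803496  0.74134202  1.27945988  0.58136527  1.68757889  0.76055998]
46.1833
```

The moment places the contact ~56 mm inboard of the tool: a knuckle against the handle end. The pitched push avoids that.

```bash
python3 - <<'E'
from peg import *
q,z=tilt(.65)
st=sp(-.036,-.132,.034)
movep(st-.12*z,q); f0=F(); print(f0.round(1))
print("in",servo_line(st,rate=.08,contact_N=6),F().round(1))
y=-.132; seen=0
while y<-.0905:
    y+=.004; h=servo_line(sp(-.036,y,.034),rate=.04,contact_N=9); f=F()-f0
    print(h,inS(state()["tool_pos"]).round(4),f.round(1))
    if h or np.linalg.norm(f)>12: break
cv2.imwrite("pics/s9.png",capture("scene")); cv2.imwrite("pics/w9.png",capture("wrist")); np.save("pics/w9.npy",camera_model("wrist"),allow_pickle=True)
print(state()["clock"])
E
```

```text
[ 0.1  0.2 -0.3]
in False [-0.4 -0.2 -0.3]
False [-0.0361 -0.1279] [-0.  -0.8  0.5]
False [-0.036  -0.1238] [ 0.6 -0.6  0.4]
False [-0.0363 -0.1216] [ 0.1 -5.9 -2.2]
False [-0.0366 -0.1212] [  1.8 -13.6  -6.2]
50.3167
```

```bash
python3 - <<'E'
from peg import *
print(state()["moment"].round(2),state()["contact_force"].round(1))
q,z=tilt(.65)
p=inS(state()["tool_pos"]); servo_line(sp(-.036,-.128,.034),rate=.08)
servo_line(sp(-.036,-.128,.034)-.15*z,rate=.2)
cm=camera_model("wrist"); w=capture("wrist"); cv2.imwrite("pics/w10.png",w); np.save("pics/w10.npy",cm,allow_pickle=True)
s=capture("scene"); cv2.imwrite("pics/s10.png",s); sm=camera_model("scene")
for n in("scene","wrist"):
    r=trace("turnbutton",n); print(n,[(round(float(d["conf"]),2),np.round(d["extent"])) for d in r[:2]])
piv=sp(-.036,-.076,.074); u=proj(cm,piv)[0]; v=proj(sm,piv)[0]; w8=cv2.imread("pics/w8.png"); m8=np.load("pics/w8.npy",allow_pickle=True).item(); t=proj(m8,piv)[0]; print(u,v,t)
def tile(im,c,W,H,k,ov=None,m=None):
    x0=int(np.clip(c[0]-W/2,0,640-W)); y0=int(np.clip(c[1]-H/2,0,480-H))
    o=cv2.resize(im[y0:y0+H,x0:x0+W],None,fx=k,fy=k,interpolation=cv2.INTER_CUBIC)
    if m is not None:
        for A in([(0,-102,60),(0,0,60),(-10,0,60),(-10,-102,60),(-10,-102,10)],[(-50,-76-34*np.sin(1.9),74+34*np.cos(1.9)),(-20,-76-34*np.sin(1.9),74+34*np.cos(1.9)),(-20,-76,74)],[(-50,-76-34*np.sin(2.3),74+34*np.cos(2.3)),(-20,-76-34*np.sin(2.3),74+34*np.cos(2.3))]):
            cv2.polylines(o,[np.int32((proj(m,T(S,np.array(A)/1e3))+.5-[x0,y0])*k)],False,(255,0,255),1)
    return o
o=np.vstack([np.hstack([tile(w,u,200,150,2),tile(w,u,200,150,2,1,cm)]),np.hstack([tile(s,v,80,60,5),tile(w8,t,160,120,2.5)])])
cv2.imwrite("pics/o10.png",o); print(o.shape,state()["clock"])
E
```

```text
[ 0.14 -1.72 -1.17] [11.9  7.9 -6.6]
scene [(0.58, array([444., 224., 458., 234.])), (0.56, array([237., 233., 309., 257.]))]
wrist [(0.8, array([258., 228., 322., 291.]))]
[289.8970272  285.44116343] [437.62996682 221.33066136] [284.99894372 207.87584735]
(600, 800, 3) 51.7167
```

View pics/o10.png

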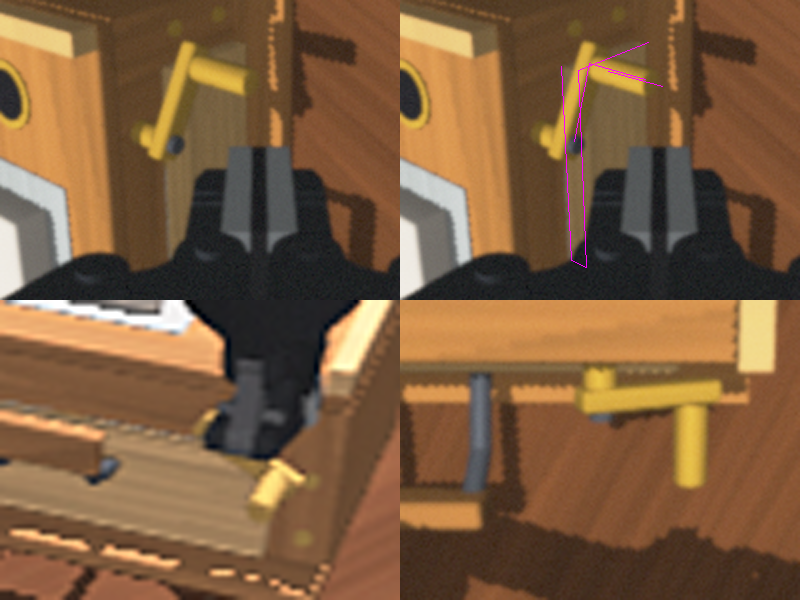

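o10: the button is at about 1.9 rad, its bar just meeting the panel's −y top corner. So that end of the panel stands slightly proud: the tray is a little cocked. I'll push the handle's −y end gently to square it, then push the peg again.

```bash
cat > pp.py <<'E'
from peg import *
q,z=tilt(.65)
def pushpeg(y0=-.132,N=9):
    st=sp(-.036,y0,.034); movep(st-.10*z,q); f0=F(); servo_line(st,rate=.12,contact_N=6); y=y0+.008
    while y<-.0905:
        y=min(y+.006,-.0900); h=servo_line(sp(-.036,y,.034),rate=.05,contact_N=N); f=F()-f0
        print(h,inS(state()["tool_pos"]).round(4),f.round(1))
        if h or np.linalg.norm(f)>11: return False
    return True
E
python3 - <<'E'
from pp import *
a=sp(-.090,-.026,.070); movep(a-.05*z,q); servo_line(a,rate=.12,contact_N=6)
for k in range(2):
    h=servo_line(sp(-.03,-.026,.070),rate=.03,contact_N=12); print("sq",h,inS(state()["tool_pos"]).round(4),F().round(1))
servo_line(a-.05*z,rate=.15)
print(state()["clock"])
print("peg",pushpeg(),state()["clock"])
E
```

```text
sq True [-0.065  -0.0261] [-2.4 -0.1  1.9]
sq True [-0.065  -0.0261] [-2.   0.2  1.8]
54.9417
True [-0.0372 -0.1215] [ 1.1 -3.8  0.2]
peg False 56.8583
```

```bash
python3 - <<'E'
from pp import *
m=np.load("pics/w10.npy",allow_pickle=True).item(); sm=camera_model("scene")
for a in np.arange(1.5,2.7,.1):
    P=sp(-.05,-.076-.034*np.sin(a),.074+.034*np.cos(a)); B=sp(-.02,-.076-.034*np.sin(a),.074+.034*np.cos(a)); print(round(a,2),proj(m,P)[0].round(1),proj(m,B)[0].round(1),proj(sm,P)[0].round(1),proj(sm,B)[0].round(1))
print("want wrist end (310.5,250), base (285,244); scene end (449.4,232) base (454,225)"); print(state()["contact_force"].round(1),state()["clock"])
E
```

```text
1.5 [300.2 251.9] [272.2 243.9] [451.6 226.4] [454.8 220.1]
1.6 [303.  250.5] [275.1 242.7] [451.4 227.7] [454.7 221.4]
1.7 [305.8 249.6] [278.  241.9] [451.1 229.1] [454.4 222.7]
1.8 [308.5 249.1] [280.8 241.5] [450.7 230.3] [453.9 224. ]
1.9 [311. 249.] [283.4 241.5] [450.1 231.6] [453.3 225.2]
2.0 [313.5 249.4] [286.  241.9] [449.4 232.7] [452.6 226.3]
2.1 [315.7 250.1] [288.4 242.7] [448.5 233.7] [451.8 227.4]
2.2 [317.9 251.2] [290.6 243.8] [447.5 234.7] [450.8 228.3]
2.3 [319.8 252.7] [292.7 245.2] [446.4 235.5] [449.7 229.1]
2.4 [321.5 254.5] [294.5 247. ] [445.2 236.3] [448.5 229.9]
2.5 [323.  256.6] [296.2 249.1] [443.9 236.9] [447.3 230.5]
2.6 [324.3 259. ] [297.6 251.4] [442.6 237.3] [445.9 231. ]
2.7 [325.4 261.7] [298.8 253.9] [441.2 237.7] [444.5 231.3]
want wrist end (310.5,250), base (285,244); scene end (449.4,232) base (454,225)
[ 2.7  2.2 -0.7] 56.8583
```

The button is at ~1.93 rad, where a sideways push has almost no lever and friction locks it. I'll press the peg down from above along the arc first, then push it sideways.

```bash
python3 - <<'E'
from pp import *
servo_line(sp(-.040,-.130,.040),rate=.1)
servo_line(sp(-.040,-.130,.092),rate=.15); servo_line(sp(-.040,-.111,.092),rate=.15); f0=F()
ok=True
for a in(1.8,2.0,2.15,2.3,2.45,2.6):
    servo_line(sp(-.040,-.076-.034*np.sin(a)-.003,.074+.034*np.cos(a)+.012),rate=.08); f=F()-f0
    print(a,f.round(1),inS(state()["tool_pos"]).round(4),state()["tool_pos"][2].round(4))
    if np.linalg.norm(f)>13: ok=False; break
print(ok,state()["clock"])
if ok:
    z1=state()["tool_pos"][2]
    servo_line(sp(-.040,-.128,z1+.012),rate=.15); servo_line(sp(-.036,-.128,.034),rate=.12)
    y=-.120
    while y<-.0905:
        y=min(y+.006,-.0900); h=servo_line(sp(-.036,y,.034),rate=.06,contact_N=12); f=F()-f0
        print(h,inS(state()["tool_pos"]).round(4),f.round(1))
        if h or np.linalg.norm(f)>13: break
print(state()["clock"])
E
```

```text
1.8 [ 0.2  0.  -0. ] [-0.0396 -0.112 ] 0.0775
2.0 [-0.1  0.7 -0.1] [-0.0399 -0.1097] 0.0716
2.15 [-0.3  0.1 -0.2] [-0.04   -0.1073] 0.0674
2.3 [ 0.1 -0.3  1. ] [-0.0401 -0.1044] 0.0635
2.45 [-1.   0.   1.6] [-0.0401 -0.1004] 0.0596
2.6 [-1.3  0.2  1.3] [-0.0401 -0.0961] 0.0566
True 59.8333
False [-0.0363 -0.1141] [-0.   1.1 -0.3]
False [-0.0367 -0.1099] [-0.2 -4.7 -4.6]
False [-0.0364 -0.1029] [-0.8 -3.  -3.3]
False [-0.036  -0.0957] [-0.9 -1.2 -1.7]
False [-0.0359 -0.0894] [-0.5 -0.1 -0.4]
62.2833
```

Turned freely. I'll push on to the end stop, then retreat and check by projection.

```bash
python3 - <<'E'
from pp import *
h=servo_line(sp(-.036,-.084,.034),rate=.05,contact_N=5); print(h,inS(state()["tool_pos"]).round(4),F().round(1))
servo_line(sp(-.036,-.095,.034),rate=.1); servo_line(sp(-.036,-.10,.034)-.15*z,rate=.2)
w=capture("wrist"); cm=camera_model("wrist"); cv2.imwrite("pics/w11.png",w)
r=trace("turnbutton","wrist")
s=capture("scene"); cv2.imwrite("pics/s11.png",s); sm=camera_model("scene"); r2=trace("turnbutton","scene")
print([(round(float(d["conf"]),2),np.round(d["extent"]),np.argwhere(d["mask"]).mean(0)[::-1].round(1)) for d in r[:2]+r2[:2]])
for a in(2.2,2.6,2.85,3.1,3.25):
    P=[sp(-.05,-.076-.034*np.sin(a),.074+.034*np.cos(a)),sp(-.02,-.076-.034*np.sin(a),.074+.034*np.cos(a)),sp(-.016,-.076,.074)]; print(a,proj(cm,P).round(0).tolist(),proj(sm,P).round(0).tolist())
for n,m,im in(("w",cm,w),("s",sm,s)):
    hsv=cv2.cvtColor(im,cv2.COLOR_BGR2HSV); k=(hsv[...,1]>150)&(hsv[...,0]>20)&(hsv[...,0]<35)&(hsv[...,2]>90)
    u=proj(m,sp(-.03,-.076,.055))[0]; yy,xx=np.nonzero(k); d=(abs(xx-u[0])<40)&(abs(yy-u[1])<40); print(n,u.round(0),d.sum(),(xx[d].min(),xx[d].max(),yy[d].min(),yy[d].max()) if d.any() else "")
print(state()["contact_force"].round(1),state()["clock"])
E
```

```text
True [-0.0362 -0.0883] [ 0.9 -2.9  0.6]
[(0.67, array([250., 236., 332., 261.]), array([289.7, 249.5])), (0.56, array([430., 216., 443., 237.]), array([436.4, 226.8]))]
2.2 [[317.0, 221.0], [289.0, 215.0], [271.0, 251.0]] [[448.0, 235.0], [451.0, 228.0], [440.0, 217.0]]
2.6 [[324.0, 230.0], [297.0, 224.0], [271.0, 251.0]] [[443.0, 237.0], [446.0, 231.0], [440.0, 217.0]]
2.85 [[327.0, 238.0], [299.0, 232.0], [271.0, 251.0]] [[439.0, 238.0], [442.0, 232.0], [440.0, 217.0]]
3.1 [[327.0, 247.0], [300.0, 240.0], [271.0, 251.0]] [[435.0, 238.0], [439.0, 231.0], [440.0, 217.0]]
3.25 [[327.0, 252.0], [300.0, 245.0], [271.0, 251.0]] [[433.0, 237.0], [436.0, 231.0], [440.0, 217.0]]
w [298. 248.] 581 (np.int64(259), np.int64(329), np.int64(239), np.int64(260))
s [438. 228.] 0 
[-0.  -0.4  0.2] 63.8917
```

```bash
python3 - <<'E'
from workcell import *
finish_job(); print(state()["clock"])
E
```

```text
the job is handed in; nothing more can be done
the job is handed in; nothing more can be done
```

I slid the tray home into the bay, turned the brass button down over its front, let go, and handed the job in at about 64 s of the 72 s allowed.

**Tray:** I carried the tray level and felt for the runners, which led it about 7.5 mm to the −y side. Contact while finding them stayed under about 4 N. Repeated pushes of 6–12 N then stopped at the same place, which I took as the panel meeting the face.

**Button:** Turning it took four tries.
- **First two tries:** A pinch, then a loose cage, stopped with about 20 N on the tool. The moment reading pointed to the gripper's knuckle pressing on the end of the tray's handle.
- **Third try:** A sideways push then stalled, with up to 14 N on the tool. I took this first for a cocked tray and gave the handle end a light squaring push, which changed nothing. The button was at about 1.93 rad, where a sideways push has almost no leverage.
- **What worked:** I pressed the peg down along its arc with the tool tilted, then pushed it sideways, with at most about 7 N on the tool.

**Last checks:**
- **Button angle:** The final wrist and scene pictures put it at about 3.1–3.25 rad, consistent with its end stop.
- **Robot clear:** The arm had been drawn back, with no force on the tool.
- **Not checked:** I did not view the gold pieces again after the tray entered the bay. I also did not re-measure whether the tray was fully home after the handle was pressed or after the button was turned. The button passing freely over the panel suggests the tray was home.
- **Disagreement:** The station position I fitted from the images was about 2 mm short of where the tray actually stopped.

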